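# Clear the caps off the decapping station

## Robot

A 6-joint arm with a two-finger parallel gripper is mounted at the origin on the work surface. World frame = base frame: x ahead of the robot, y to its left, z up, the work surface at z = 0. Lengths are in m, angles in rad, forces in N, time in s.
With the tool pointing down it reaches from about 0.275 to 0.975 m from the base axis. Payload 8.4 kg.
Tool frame: the origin (TCP) lies between the finger pads; the fingertips stand bot.tip_reach ahead of it and the grasp point (between the pads) lies 3 mm ahead of it (bot.tip_reach is the distance from the TCP to the fingertips, in m); z points along the fingers, y is the line along which they close (so a half turn about z gives the same grasp; the last joint's range is limited). The gripper opens to 92 mm and grips with 3 to 60 N. Pads are 20 mm wide; open, the fingers measure 128 mm over their backs; the gripper's body (75 mm by 189 mm) begins 69 mm behind the grasp point.
Start: joints at [1.157, 0.353, 1.633, -0, 1.155, -0.002], TCP at [0.25, 0.573, 0.237] pointing down, gripper open.
Joint ranges: [-2.63, 2.63], [-0.92, 2.1], [0.06, 2.66], [-1.3, 4.44], [0, 2.69], [-3.02, 3.02]. Speed limits (rad/s): [2.22, 2.22, 2.79, 3.14, 3.14, 3.14].

## Interface

Orientations are given as [roll, pitch, yaw] about the fixed x, y, z axes, in that order (R = Rz(yaw) Ry(pitch) Rx(roll)).
In Python, from bench import telemetry, eyes, bot gives the robot as it stands. The module is installed in compiled form; this text tells all that it offers.
- The arm moves only by the tool apply_moves, never from a script. Its argument "moves" is a list of rows, each a list of 5 numbers: the closure, from -1 (fully open) to 1 (shut), then the shift along the tool's x, y, z as a fraction of full scale, then the turn about the tool's z as a fraction of full scale. In form: [[grip, tx, ty, tz, yaw], ...]. A call has 1 to 10 rows; each row shifts and turns the commanded pose from where the row before left it, along the tool's axes as they then stand; what a row does not reach is not made up. Full scale, the value 1, is 3 cm for a shift and 120 degrees for a turn. A row lasts 1/12 s, in which the tool goes at most 41.7 mm and 7.16 degrees, less where a joint would pass 70% of its speed; a pose out of reach is approached as far as the arm can. A call with a number of a shift or a turn outside -1 to 1 is refused whole. A call with a gripper value outside its range is refused whole. The fingers move at their own pace and stop on an object; the grip force is fixed at half the most. Time passes only in rows, so rows that do not move let the fingers close. It gives the time, the measured TCP pose, the force, the opening and the grip force at its end, in the units of the state.
- telemetry.state(): the state, without advancing time (a new reading comes with each control period).
- eyes.camera(name): name is "side" or "top" or "wrist"; returns a dict with "image" (400x640x3 uint8, blue, green, red), "mtx" (3x3 intrinsics, pixels), "R" (3x3) and "t" (3): a world point X has camera coordinates R X + t. Camera axes: x right, y down, z forward; pixel columns grow to the right and rows downward; lengths in m; the calibration is good to about 2 mm. A picture is of the moment at which its call begins. There is no depth.
- bot.finish_job(): hands the job in; it is judged then, once.
The state is a dict: "time": time; "joint_positions": joint angles; "qvel": joint speeds; "joint_efforts": joint torques, N m; "ee_pos": TCP position; "ee_rot": TCP orientation; "wrist_force": force on the tool from outside, world axes, zero at the start; "ft_torque": the same for the moment, N m; "grip_width": finger opening in m; "gripper_force": force on a finger pad.
Only numpy, scipy, OpenCV 4.12 (cv2) and the standard library are available. Lean on these libraries where they do the work, as an engineer would, in place of code of your own. Each camera call takes 0.05 s, during which the arm holds its last target. There are 200 camera calls.

## Task

Sweep the four loose screw caps across the deck of the decapping station with your fingers, over its open front edge and into the pulled-out waste drawer, without picking any of them up. When all four are in, push the drawer fully shut. Leave the vial, the bottle and the tube rack standing where they are.

Things in the scene. Friction and masses are not known exactly. Their poses are not given: they have to be found in the camera images.
- station: Fixed bench-top decapping station, 300 mm wide (its x) and 300 mm deep (its y), white with a grey deck and a blue control strip along its rear. Origin at bench height under the middle of the deck's open front edge; z up, y from that edge back across the deck, x to the right looking along y. The control strip (y = 235 to 300 mm) stands 15 mm above the deck.
- deck_edge (a point): Middle of the deck's open front edge, on the deck surface, 85 mm above the bench; axes as the station's. The flat deck runs from y = 0 (no lip) to 227 mm and x = -144 to 144 mm, with a rim 12 mm high at both sides and the rear. The caps start at y = 55 to 152 mm, within 82 mm of the middle line.
- drawer (a joint): How far the waste drawer under the deck is pulled out, in m: 0 fully shut, front flush with the station's front; it starts about 0.10 to 0.125 open, sliding along the station's -y. It runs stiffly (about 2 N, no spring) and stays where it is left; 0 is a hard stop.
- drawer_in (a point): Centre of the drawer's inner floor (yellow tray); moves with the drawer, axes as the station's. Inside 216 mm along x, 172 mm along y; walls 46 mm high, their tops 23 mm below the deck. When it is out, the gap between the deck's front edge and the back of the front panel is the joint value less 14 mm; the rest of the tray lies under the deck.
- drawer_front (a point): Centre of the outer face of the drawer's white front panel, 40 mm above the bench; moves with the drawer; axes as the station's, the face looks along -y. The panel is 236 mm wide, 14 mm thick and reaches from 10 to 70 mm above the bench; the dark finger recess on it is only surface deep.
- cap_1: Loose blue screw cap lying flat, open side down: 28 mm diameter, 16 mm high, 10 to 15 g. Origin at the centre of its underside, z up.
- cap_2: Loose white screw cap lying flat, open side down: 28 mm diameter, 16 mm high, 10 to 15 g. Origin at the centre of its underside, z up.
- cap_3: Loose blue screw cap lying flat, open side down: 28 mm diameter, 16 mm high, 10 to 15 g. Origin at the centre of its underside, z up.
- cap_4: Loose white screw cap lying flat, open side down: 28 mm diameter, 16 mm high, 10 to 15 g. Origin at the centre of its underside, z up.
- vial: Amber glass vial with an aluminium top, 22 mm diameter, 40 mm high, about 30 g, standing loose on the deck among the caps (front half of the deck). Origin at the centre of its underside. Leave alone.
- bottle: White bottle with a green cap, 34 mm diameter, 60 mm high, 50 to 90 g, standing loose on the deck among the caps (rear half of the deck). Origin at the centre of its underside. Leave alone.
- rack: Grey rack of five capped sample tubes, 150 x 26 mm, 93 mm high, standing loose on the bench behind the station, its length along its own x. Origin at the centre of its underside. Leave alone.
Mind the look-alikes: they are no part of the job. What is shaped like the cap_2 but yellow is not meant.

How it is judged:
By the outcome, as a careful person would: the job done as asked, in the order asked, and still so for the second after the job is handed in, with the robot touching nothing.
It also fails if it takes over 72 s, if anything falls off the work surface, if the arm or the gripper's body presses on something with over 40 N, if the wrist force passes 120 N, or if a joint passes its speed limit or range.

## Working session

There is one attempt and no reset: what is moved stays moved. The work goes in short steps, Python scripts to look and compute and a tool call to move; the robot and the scene stay as the last step left them, time stands still between calls to the robot, and variables do not carry over. Pictures are saved under pics/ and viewed, at most 10 in all, crops included, and the job is handed in when it is done.

Besides the shell and the picture viewer there is one more tool, called after "Call:" by a JSON object that holds its "fn" and its "kwargs". apply_moves: Moves the arm, as the interface text tells. Shift numbers are shares of 3 cm and turn numbers shares of 120 degrees, none past 1 either way. Its arguments: {"type":"object","properties":{"moves":{"type":"array","items":{"type":"array","items":{"type":"number"}}}},"required":["moves"]}

```bash
mkdir -p pics
python3 - <<'E'
from bench import telemetry, eyes, bot
import cv2,pickle
s=telemetry.state(); print(s['time'],s['ee_pos'],s['ee_rot'],bot.tip_reach,s['grip_width'])
d={n:eyes.camera(n) for n in("top","side")}
pickle.dump(d,open('d0.pkl','wb'))
for n in d: cv2.imwrite(f'pics/{n}0.png',d[n]['image'])
for n in d: print(n,d[n]['mtx'].round(1).tolist(),d[n]['R'].round(3).tolist(),d[n]['t'].round(3).tolist())
E
```

```text
0.0 [0.24996966 0.57232501 0.23586391] [-3.14020958e+00  9.33510597e-06  2.72979765e+00] 0.022 0.09190272809979963
top [[389.1, 0.0, 327.4], [0.0, 389.1, 200.4], [0.0, 0.0, 1.0]] [[-0.004, -1.0, -0.002], [-0.989, 0.005, -0.15], [0.15, 0.001, -0.989]] [0.124, 0.65, 0.686]
side [[421.1, 0.0, 320.7], [0.0, 421.1, 201.1], [0.0, 0.0, 1.0]] [[0.97, -0.241, -0.021], [-0.189, -0.702, -0.686], [0.151, 0.67, -0.727]] [-0.572, 0.258, 0.567]
```

View pics/top0.png

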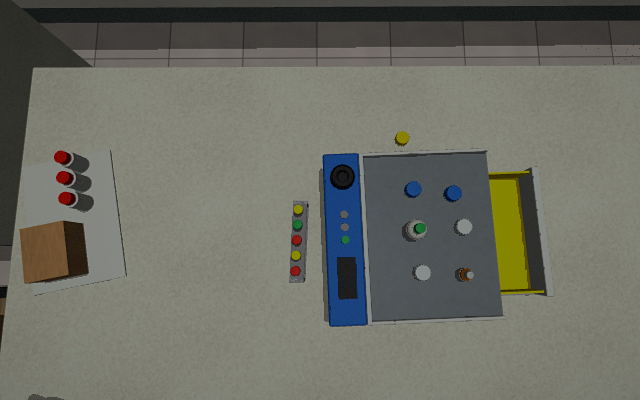

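View pics/side0.png

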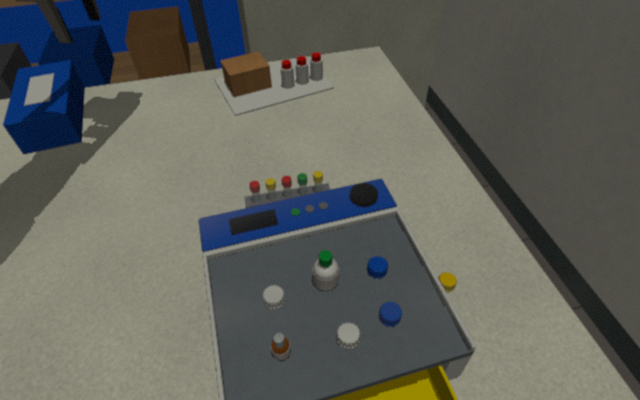

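The top view shows blue caps at (413,189) and (453,193) and white caps at (464,227) and (422,272). The vial is at (466,274), the bottle at (417,230), and the drawer opens to the right at about x=490–550. The only look-alike is the yellow cap at (402,138), which is off the station on the bench. I'll leave it alone, since the four caps meant are the blue and white ones on the deck.

```bash
cat > h.py <<'E'
import cv2,numpy as np,pickle
def ray(c,uv,z):
    d=c['R'].T@np.linalg.inv(c['mtx'])@np.array([uv[0],uv[1],1.]); o=-c['R'].T@c['t']
    return (o+d*(z-o[2])/d[2])
def blobs(img,lo,hi,amin=40):
    m=cv2.inRange(cv2.cvtColor(img,cv2.COLOR_BGR2HSV),lo,hi)
    cs=cv2.findContours(m,cv2.RETR_EXTERNAL,cv2.CHAIN_APPROX_NONE)[0]
    return [c for c in cs if cv2.contourArea(c)>amin]
E
python3 - <<'E'
from h import *
d=pickle.load(open('d0.pkl','rb')); c=d['top']; im=c['image']
B=blobs(im,(105,150,60),(130,255,255)); 
strip=max(B,key=cv2.contourArea)
box=cv2.boxPoints(cv2.minAreaRect(strip)); W=np.array([ray(c,p,.1) for p in box]); print('strip px',box.round().tolist(),'\n',W.round(4))
for b in B:
    (u,v),r=cv2.minEnclosingCircle(b); print('blue',round(u),round(v),round(r,1),ray(c,(u,v),.101).round(4))
for b in blobs(im[150:325,370:490],(0,0,130),(180,60,255),30):
    (u,v),r=cv2.minEnclosingCircle(b); u+=370;v+=150; print('white',round(u),round(v),round(r,1),ray(c,(u,v),.101).round(4))
for b in blobs(im[150:325,480:560],(22,120,60),(35,255,255),100):
    bb=cv2.boxPoints(cv2.minAreaRect(b))+[480,150]; print('yel',bb.round().tolist())
cs=cv2.resize(im[140:330,315:560],None,fx=3,fy=3,interpolation=cv2.INTER_CUBIC); cv2.imwrite('pics/crop0.png',cs)
E
```

```text
strip px [[321.0, 154.0], [358.0, 152.0], [367.0, 324.0], [329.0, 326.0]] 
 [[0.7266 0.1326 0.1   ]
 [0.7297 0.0655 0.1   ]
 [0.4329 0.0559 0.1   ]
 [0.4301 0.1188 0.1   ]]
blue 453 193 8.4 [ 0.6545 -0.1011  0.101 ]
blue 413 189 8.3 [ 0.6624 -0.0298  0.101 ]
blue 345 239 87.1 [0.575  0.0905 0.101 ]
white 431 323 22.0 [ 0.4345 -0.0518  0.101 ]
white 472 322 16.6 [ 0.4351 -0.1213  0.101 ]
white 429 313 60.0 [ 0.4508 -0.0495  0.101 ]
white 423 272 7.5 [ 0.5183 -0.0419  0.101 ]
white 464 226 7.6 [ 0.5961 -0.1166  0.101 ]
white 426 152 56.5 [ 0.7297 -0.0568  0.101 ]
yel [[488.0, 179.0], [519.0, 175.0], [531.0, 288.0], [500.0, 291.0]]
```

View pics/crop0.png

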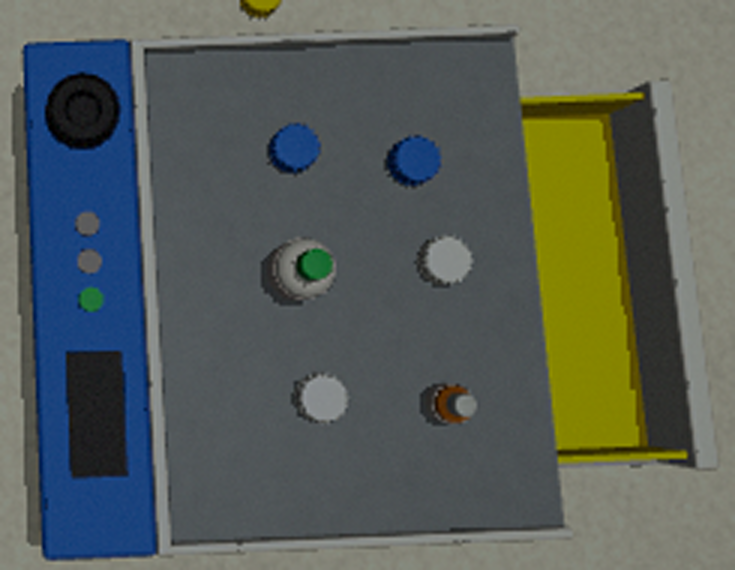

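The crop confirms it: four caps at crop pixels (295,148) and (413,160) for blue, (445,260) and (323,398) for white. The vial top is at (464,405) and the bottle's green top at (316,264). White cap_4 at (323,398) lies behind the vial, so it needs a diagonal sweep between the vial and the bottle.

```bash
cat >> h.py <<'E'
def crop(p): return (315+p[0]/3,140+p[1]/3)
E
python3 - <<'E'
from h import *
d=pickle.load(open('d0.pkl','rb')); c=d['top']
P=lambda p,z: ray(c,crop(p),z)[:2]
th=[]
for n,a,b,z in [('edge',(557,455),(522,100),.085),('rimend',(567,533),(516,33),.097),('stripback',(44,557),(24,43),.1),('panel',(716,466),(668,82),.07)]:
    A,B=P(a,z),P(b,z); v=B-A; print(n,A.round(4),B.round(4),np.linalg.norm(v).round(4),np.degrees(np.arctan2(v[1],v[0])).round(2))
a=np.radians(2.7); ex=np.array([np.cos(a),np.sin(a)]); ey=np.array([-ex[1],ex[0]])
strip=P((24,43),.1)/2+P((44,557),.1)/2-.3*ey
r=(P((567,533),.097)+P((516,33),.097))/2
e=P((557,455),.085); e2=P((522,100),.085)
print('origin est',strip,r, 'edge y rel r',(e-r)@ey,(e2-r)@ey)
O=(strip+r)/2
O=r
for n,w in [('b1',(.6545,-.1011)),('b2',(.6624,-.0298)),('w4',(.5183,-.0419)),('w2',(.5961,-.1166)),('vial',P((464,405),.125)),('bottle',P((316,264),.145)),('panelmid',(P((716,466),.07)+P((668,82),.07))/2)]:
    q=np.array(w)-O; print(n,'world',np.round(w,4),'st',(q@ex).round(4),(q@ey).round(4))
E
```

```text
edge [ 0.4839 -0.1789] [ 0.6937 -0.1727] 0.2098 1.7
rimend [ 0.4421 -0.1763] [ 0.7321 -0.1668] 0.2902 1.88
stripback [0.4308 0.1179] [0.7266 0.1283] 0.296 2.01
panel [ 0.476  -0.2786] [ 0.708  -0.2702] 0.2322 2.08
origin est [ 0.59279658 -0.1765924 ] [ 0.58709897 -0.17152945] edge y rel r -0.0025173547116282774 -0.0061970554162513415
b1 world [ 0.6545 -0.1011] st 0.0706 0.0672
b2 world [ 0.6624 -0.0298] st 0.0819 0.138
w4 world [ 0.5183 -0.0419] st -0.0626 0.1327
w2 world [ 0.5961 -0.1166] st 0.0116 0.0544
vial world [ 0.5142 -0.1126] st -0.0701 0.0623
bottle world [ 0.5903 -0.0299] st 0.0098 0.1413
panelmid world [ 0.592  -0.2744] st 0.0 -0.103
```

Call:
{"fn": "apply_moves", "kwargs": {"moves": [[0.6,-1,0,0,0.0537],[0.6,-1,0,0,0.0537],[0.6,-1,0,0,0.0537],[0.6,-1,0,0,0.0537],[0.6,-1,0,0,0.0537],[0.6,-1,0,0,0.0537],[0.6,-1,0,0,0.0537],[0.6,-1,0,0,0.0537],[0.6,-1,0,0,0.0537],[0.6,-1,0,0,0.0537]]}}

```text
time: 0.93
ee_pos: [0.4236, 0.3453, 0.2362]
ee_rot: [-3.141, 0.0, 1.599]
wrist_force: [0.4, -0.6, 0.7]
grip_width: 0.0274
gripper_force: 0.0
```

```bash
cat > w.py <<'E'
from bench import telemetry, eyes, bot
import numpy as np,sys
a=np.radians(2.0); ex=np.array([np.cos(a),np.sin(a)]); ey=np.array([-ex[1],ex[0]]); O=np.array([.589,-.175])
def st(w): q=np.array(w[:2])-O; return np.array([q@ex,q@ey])
def where():
    s=telemetry.state(); p=s['ee_pos']; y=s['ee_rot'][2]
    print('t',round(s['time'],2),'st',st(p).round(4),'z',round(p[2],4),'yaw',np.degrees(y).round(2),'w',round(s['grip_width'],4),'f',np.round(s['wrist_force'],1))
    return p,y
def to(x,yy,z=None):
    p,y=where(); w=O+ex*x+ey*yy; d=w-p[:2]; 
    print('need rows-units tx,ty,tz',((d@[np.cos(y),np.sin(y)])/.03).round(3),((d@[np.sin(y),-np.cos(y)])/.03).round(3),None if z is None else round((p[2]-z)/.03,3))
E
python3 -c "
from w import *
for w in [(.6545,-.1011),(.6624,-.0298),(.5961,-.1166),(.5183,-.0419),(.5142,-.1126),(.5903,-.0299)]: print(st(w).round(4))
to(st((.5961,-.1166))[0],.088,.112)"
```

```text
[0.068  0.0716]
[0.0784 0.1425]
[0.0091 0.0581]
[-0.066   0.1355]
[-0.0726  0.065 ]
[0.0064 0.145 ]
t 0.93 st [-0.1472  0.5257] z 0.2362 yaw 91.63 w 0.0274 f [ 0.4 -0.6  0.7]
need rows-units tx,ty,tz -14.557 5.303 4.14
```

Call:
{"fn": "apply_moves", "kwargs": {"moves": [[0.65,-1,0.4,0,0],[0.65,-1,0.4,0,0],[0.65,-1,0.4,0,0],[0.65,-1,0.4,0,0],[0.65,-1,0.4,0,0],[0.65,-1,0.4,0.1,0],[0.65,-1,0.4,0.1,0],[0.65,-1,0.4,0.1,0],[0.65,-1,0.4,0.1,0],[0.65,-1,0.4,0.1,0]]}}

```text
time: 1.77
ee_pos: [0.5535, 0.0494, 0.2213]
ee_rot: [-3.141, 0.0, 1.605]
wrist_force: [0.6, 1.4, -0.4]
grip_width: 0.0162
gripper_force: 0.0
```

Call:
{"fn": "apply_moves", "kwargs": {"moves": [[0.65,-1,0.4,0.2,0],[0.65,-1,0.4,0.2,0],[0.65,-0.8,0.3,0.2,0],[0.65,-0.4,0.2,0.1,0],[0.65,0,0,0,0],[0.65,0,0,0,0]]}}

```text
time: 2.27
ee_pos: [0.5952, -0.0435, 0.2001]
ee_rot: [-3.14, -0.001, 1.604]
wrist_force: [-0.3, 0.1, 0.6]
grip_width: 0.016
gripper_force: 0.0
```

```bash
python3 -c "
from w import *
to(.0091,.090,.112)"
```

```text
t 2.27 st [0.0108 0.1312] z 0.2001 yaw 91.89 w 0.016 f [-0.3  0.1  0.6]
need rows-units tx,ty,tz -1.373 -0.054 2.938
```

Call:
{"fn": "apply_moves", "kwargs": {"moves": [[0.65,-0.7,0,0,0],[0.65,-0.67,-0.05,0.3,0],[0.65,0,0,0.7,0],[0.65,0,0,0.7,0],[0.65,0,0,0.7,0],[0.65,0,0,0.3,0],[0.65,0,0,0.23,0],[0.65,0,0,0,0]]}}

```text
time: 2.93
ee_pos: [0.5948, -0.0837, 0.112]
ee_rot: [-3.14, -0.0, 1.606]
wrist_force: [-0.4, 0.3, -0.9]
grip_width: 0.0161
gripper_force: 0.0
```

```bash
python3 -c "
from w import *
to(.0091,-.02,.112)
import cv2
cv2.imwrite('pics/wr1.png',np.hstack([eyes.camera('wrist')['image'][::2,::2],eyes.camera('top')['image'][130:330,310:630]]))"
```

```text
t 2.93 st [0.009  0.0911] z 0.112 yaw 92.03 w 0.0161 f [-0.4  0.3 -0.9]
need rows-units tx,ty,tz -3.703 0.001 -0.001
```

View pics/wr1.png

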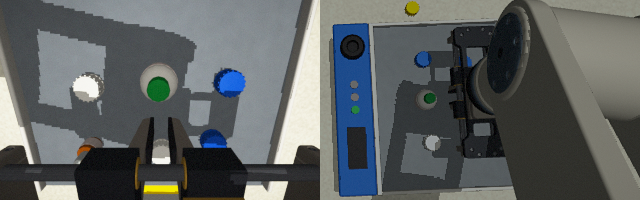

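The wrist half shows the white cap at (160,150), centred between the fingers. The bottle at (158,85) is clear of them, so I'll push.

Call:
{"fn": "apply_moves", "kwargs": {"moves": [[0.65,-0.2,0,0,0],[0.65,-0.4,0,0,0],[0.65,-0.4,0,0,0],[0.65,-0.4,0,0,0],[0.65,-0.4,0,0,0],[0.65,-0.4,0,0,0],[0.65,-0.4,0,0,0],[0.65,-0.4,0,0,0],[0.65,-0.4,0,0,0],[0.65,-0.3,0,0,0]]}}

```text
time: 3.87
ee_pos: [0.5993, -0.1973, 0.1126]
ee_rot: [3.142, 0.0, 1.605]
wrist_force: [1.1, 1.1, 0.3]
grip_width: 0.0161
gripper_force: 0.0
```

Call:
{"fn": "apply_moves", "kwargs": {"moves": [[0.65,0,0,0,0],[0.65,0,0,-0.5,0],[0.65,0,0,-1,0],[0.65,0,0.5,-1,0],[0.65,0.5,0.5,0,0],[0.65,1,0.5,0,0],[0.65,1,0.4,0,0],[0.65,1,0,0,0],[0.65,0.5,0,0,0],[0.65,0,0,0,0]]}}

```text
time: 4.7
ee_pos: [0.6517, -0.0706, 0.1875]
ee_rot: [-3.141, -0.001, 1.608]
wrist_force: [-0.4, -0.3, -0.7]
grip_width: 0.016
gripper_force: 0.0
```

```bash
python3 -c "
from w import *
to(.068,.1045,.112)"
```

```text
t 4.7 st [0.0663 0.1022] z 0.1875 yaw 92.15 w 0.016 f [-0.4 -0.3 -0.7]
need rows-units tx,ty,tz 0.077 0.055 2.516
```

Call:
{"fn": "apply_moves", "kwargs": {"moves": [[0.65,0.12,0.05,0.2,0],[0.65,0,0,0.7,0],[0.65,0,0,0.7,0],[0.65,0,0,0.6,0],[0.65,0,0,0.3,0],[0.65,0,0,0,0],[0.65,-0.4,0,0,0],[0.65,-0.4,0,0,0],[0.65,-0.4,0,0,0],[0.65,-0.4,0,0,0]]}}

```text
time: 5.53
ee_pos: [0.6558, -0.1201, 0.1139]
ee_rot: [3.14, 0.001, 1.605]
wrist_force: [1.2, 0.2, -0.6]
grip_width: 0.0161
gripper_force: 0.1
```

Call:
{"fn": "apply_moves", "kwargs": {"moves": [[0.65,-0.4,0,0,0],[0.65,-0.4,0,0,0],[0.65,-0.4,0,0,0],[0.65,-0.4,0,0,0],[0.65,-0.4,0,0,0],[0.65,-0.4,0,0,0],[0.65,-0.2,0,0,0],[0.65,0,0,0,0],[0.65,0,0,-0.5,0],[0.65,0,0,-1,0]]}}

```text
time: 6.37
ee_pos: [0.6553, -0.1951, 0.1542]
ee_rot: [-3.135, -0.003, 1.605]
wrist_force: [-0.7, 0.7, -0.5]
grip_width: 0.0161
gripper_force: 0.0
```

Call:
{"fn": "apply_moves", "kwargs": {"moves": [[0.65,0,0,-1,0],[0.65,1,0.2,0,0],[0.65,1,0.2,0,0],[0.65,1,0,0,0],[0.65,1,0,0,0],[0.65,1,0,0,0],[0.65,1,0,0,0],[0.65,0.5,0,0,0],[0.65,0,0,0,0]]}}

```text
time: 7.12
ee_pos: [0.6628, 0.0026, 0.1877]
ee_rot: [-3.141, -0.001, 1.608]
wrist_force: [-0.6, -1.2, -0.4]
grip_width: 0.0159
gripper_force: 0.0
```

```bash
python3 -c "
from w import *
to(.0784,.176,.112)
import cv2
cv2.imwrite('pics/wr2.png',np.hstack([eyes.camera('wrist')['image'][::2,::2],eyes.camera('top')['image'][130:330,310:630]]))"
```

```text
t 7.12 st [0.08   0.1749] z 0.1877 yaw 92.15 w 0.0159 f [-0.6 -1.2 -0.4]
need rows-units tx,ty,tz 0.037 -0.053 2.523
```

View pics/wr2.png

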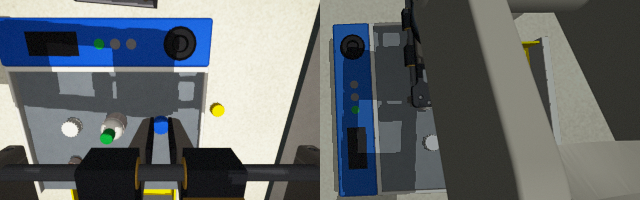

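The remaining blue cap, at (161,125), lines up with the fingers. The bottle and the white cap at (70,128) haven't moved. Next is the second blue cap.

Call:
{"fn": "apply_moves", "kwargs": {"moves": [[0.65,0.05,-0.05,0.2,0],[0.65,0,0,0.7,0],[0.65,0,0,0.7,0],[0.65,0,0,0.6,0],[0.65,0,0,0.3,0],[0.65,0,0,0,0],[0.65,-0.4,0,0,0],[0.65,-0.4,0,0,0],[0.65,-0.4,0,0,0],[0.65,-0.4,0,0,0]]}}

```text
time: 8.05
ee_pos: [0.6639, -0.0492, 0.1139]
ee_rot: [3.14, 0.0, 1.605]
wrist_force: [0.0, -0.6, 0.6]
grip_width: 0.0163
gripper_force: 0.1
```

Call:
{"fn": "apply_moves", "kwargs": {"moves": [[0.65,-0.4,0,0,0],[0.65,-0.4,-0.1,0,0],[0.65,-0.4,-0.1,0,0],[0.65,-0.4,-0.1,0,0],[0.65,-0.4,-0.1,0,0],[0.65,-0.4,-0.1,0,0],[0.65,-0.4,0,0,0],[0.65,-0.4,0,0,0],[0.65,-0.4,0,0,0],[0.65,-0.4,0,0,0]]}}

```text
time: 8.88
ee_pos: [0.6525, -0.169, 0.1127]
ee_rot: [3.141, 0.0, 1.605]
wrist_force: [-0.4, -0.0, -0.0]
grip_width: 0.0161
gripper_force: 0.0
```

Call:
{"fn": "apply_moves", "kwargs": {"moves": [[0.65,-0.4,0,0,0],[0.65,-0.4,0,0,0],[0.65,-0.2,0,0,0],[0.65,0,0,0,0],[0.65,0,0,-0.5,0],[0.65,0,0,-1,0],[0.65,0,0,-1,0],[0.65,0,0,0,0]]}}

```text
time: 9.55
ee_pos: [0.6564, -0.1981, 0.1939]
ee_rot: [3.134, 0.002, 1.605]
wrist_force: [0.3, 0.5, 1.4]
grip_width: 0.0161
gripper_force: 0.0
```

```bash
python3 -c "
from w import *
where()
import cv2
cv2.imwrite('pics/wr3.png',np.hstack([eyes.camera('wrist')['image'][::2,::2],eyes.camera('side')['image'][200:400,140:500]]))"
```

```text
t 9.55 st [ 0.0665 -0.0255] z 0.1939 yaw 91.98 w 0.0161 f [0.3 0.5 1.4]
```

View pics/wr3.png

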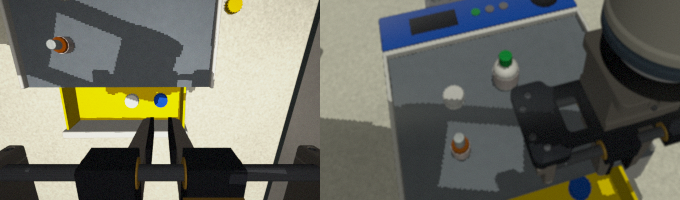

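The drawer holds a white cap at (130,101) and a blue one at (161,100); I'll check the other blue later. The vial and bottle are standing. I'll move to the diagonal start behind the last white cap.

Call:
{"fn": "apply_moves", "kwargs": {"moves": [[0.65,0.5,-0.4,0,0],[0.65,0.9,-0.75,0,0],[0.65,0.9,-0.75,0,0],[0.65,0.9,-0.75,0,0],[0.65,0.9,-0.75,0,0],[0.65,0.9,-0.75,0,0],[0.65,0.8,-0.7,0,0],[0.65,0.43,-0.3,0,0],[0.65,0,0,0,-0.04],[0.65,0,0,0,-0.05]]}}

```text
time: 10.48
ee_pos: [0.4916, -0.0153, 0.187]
ee_rot: [-3.14, -0.0, 1.799]
wrist_force: [-0.1, 0.2, -0.8]
grip_width: 0.0157
gripper_force: 0.0
```

Call:
{"fn": "apply_moves", "kwargs": {"moves": [[0.65,0,0,0,-0.05],[0.65,0,0,0,-0.05],[0.65,0,0,0,-0.05],[0.65,0,0,0,-0.05],[0.65,0,0,0,-0.043],[0.65,0,0,0,0],[0.65,0,0,0,0]]}}

```text
time: 11.07
ee_pos: [0.4924, -0.0162, 0.187]
ee_rot: [-3.141, -0.001, 2.3]
wrist_force: [-0.3, 0.4, -0.3]
grip_width: 0.0162
gripper_force: 0.0
```

```bash
python3 -c "
from w import *
to(-.088,.1615,.112)
import cv2
from h import *
c=eyes.camera('top'); pickle.dump(c,open('d1.pkl','wb'))
cv2.imwrite('pics/wr4.png',np.hstack([eyes.camera('wrist')['image'][::2,::2],c['image'][130:330,310:630]]))"
```

```text
t 11.07 st [-0.091   0.1621] z 0.187 yaw 131.77 w 0.0162 f [-0.3  0.4 -0.3]
need rows-units tx,ty,tz -0.078 0.064 2.501
```

View pics/wr4.png

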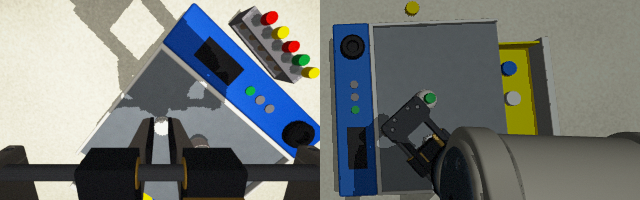

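The last white cap sits between the fingertips at (161,127), and the bottle is untouched. The tray shows blue at (508,68) and white at (512,98); the second blue is probably stacked or under the deck edge, to be checked. Sweeping diagonally now, then curving straight.

Call:
{"fn": "apply_moves", "kwargs": {"moves": [[0.65,-0.05,0.07,0.2,0],[0.65,0,0,0.7,0],[0.65,0,0,0.7,0],[0.65,0,0,0.6,0],[0.65,0,0,0.3,0],[0.65,0,0,0,0],[0.65,-0.4,0,0,0],[0.65,-0.4,0,0,0],[0.65,-0.4,0,0,0],[0.65,-0.4,0,0,0]]}}

```text
time: 12.0
ee_pos: [0.5291, -0.053, 0.1137]
ee_rot: [3.14, 0.002, 2.302]
wrist_force: [-0.9, -0.3, -0.8]
grip_width: 0.0162
gripper_force: 0.1
```

Call:
{"fn": "apply_moves", "kwargs": {"moves": [[0.65,-0.4,0,0,0],[0.65,-0.4,0,0,0],[0.65,-0.4,0,0,0],[0.65,-0.4,0,0,0],[0.65,-0.4,0,0,0],[0.65,-0.4,0,0,0],[0.65,-0.4,0,0,0.04],[0.65,-0.4,0,0,0.042],[0.65,-0.4,0,0,0.042],[0.65,-0.4,0,0,0.042]]}}

```text
time: 12.83
ee_pos: [0.6032, -0.1454, 0.1126]
ee_rot: [3.142, -0.0, 1.951]
wrist_force: [0.8, -0.2, 1.6]
grip_width: 0.0162
gripper_force: 0.1
```

```bash
python3 -c "
from w import *
where()"
```

```text
t 12.83 st [0.0152 0.029 ] z 0.1126 yaw 111.77 w 0.0162 f [ 0.8 -0.2  1.6]
```

Call:
{"fn": "apply_moves", "kwargs": {"moves": [[0.65,-0.4,0,0,0.042],[0.65,-0.4,0,0,0.042],[0.65,-0.4,0,0,0.042],[0.65,-0.4,0,0,0.041],[0.65,-0.2,0,0,0],[0.65,0,0,0,0],[0.65,0,0,-0.5,0],[0.65,0,0,-1,0],[0.65,-0.5,0,-1,0],[0.65,-1,0,-1,0]]}}

```text
time: 13.67
ee_pos: [0.6158, -0.2387, 0.2181]
ee_rot: [-3.14, -0.002, 1.611]
wrist_force: [1.1, -0.1, 0.0]
grip_width: 0.0159
gripper_force: 0.0
```

Call:
{"fn": "apply_moves", "kwargs": {"moves": [[0.65,-1,0,-1,0],[0.65,-1,0,-0.5,0],[0.65,-1,0,0,0],[0.65,-1,0,0,0],[0.65,-1,0,0,0],[0.65,-0.5,0,0,0],[0.65,0,0,0,0]]}}

```text
time: 14.25
ee_pos: [0.6212, -0.4081, 0.261]
ee_rot: [-3.141, 0.0, 1.605]
wrist_force: [-0.3, 0.1, 0.6]
grip_width: 0.0158
gripper_force: 0.0
```

```bash
python3 -c "
from w import *
where()
import cv2
cv2.imwrite('pics/wr5.png',np.hstack([eyes.camera('wrist')['image'],cv2.resize(eyes.camera('side')['image'][200:400,140:460],(0,0),fx=.5,fy=2)])) if 0 else cv2.imwrite('pics/wr5.png',eyes.camera('wrist')['image'])"
```

```text
t 14.25 st [ 0.024 -0.234] z 0.261 yaw 91.95 w 0.0158 f [-0.3  0.1  0.6]
```

View pics/wr5.png

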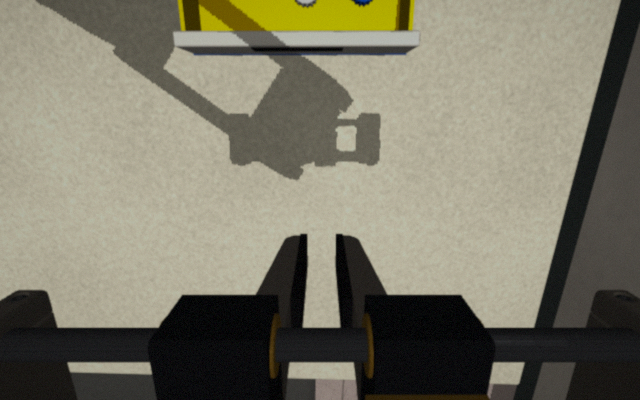

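The wrist view cuts off most of the tray: one white cap at (306,0) and one blue at (362,0). I'll use blob detection in the top and side cameras to count the caps.

Run:
```python
from w import *
from h import *
for n in('top','side'):
    c=eyes.camera(n); im=c['image']; pickle.dump(c,open(f'{n}2.pkl','wb'))
    for col,lo,hi in [('blue',(105,150,50),(130,255,255)),('white',(0,0,120),(180,60,255)),('green',(50,120,50),(80,255,255)),('amber',(5,120,50),(18,255,255))]:
        for b in blobs(im,lo,hi,25):
            (u,v),r=cv2.minEnclosingCircle(b)
            if r<16: print(n,col,round(u),round(v),round(r,1),'floor',st(ray(c,(u,v),.04)).round(3),'deck',st(ray(c,(u,v),.101)).round(3))
t=pickle.load(open('top2.pkl','rb'))['image'][130:330,310:570]; s=pickle.load(open('side2.pkl','rb'))['image'][180:400,180:500]
cv2.imwrite('pics/ts2.png',np.hstack([cv2.resize(t,(440,338)),cv2.resize(s,(352,338))[:, :352]]))
```

```text
top blue 499 198 7.2 floor [ 0.066 -0.035] deck [ 0.057 -0.008]
top white 504 228 6.9 floor [ 0.007 -0.038] deck [ 0.004 -0.01 ]
top white 417 229 8.0 floor [0.012 0.125] deck [0.008 0.14 ]
top white 569 203 8.3 floor [ 0.05  -0.168] deck [ 0.043 -0.13 ]
top green 345 239 3.9 floor [-0.002  0.263] deck [-0.005  0.266]
top green 420 228 5.0 floor [0.015 0.12 ] deck [0.01  0.135]
top green 297 224 4.5 floor [0.031 0.353] deck [0.025 0.348]
top amber 466 274 6.1 floor [-0.076  0.041] deck [-0.073  0.063]
side blue 399 387 10.7 floor [0.058 0.001] deck [ 0.043 -0.017]
side white 326 267 10.2 floor [0.022 0.196] deck [0.01  0.156]
side white 292 69 10.3 floor [0.11 0.79] deck [0.089 0.682]
side green 325 258 8.2 floor [0.025 0.213] deck [0.014 0.171]
side green 295 212 3.7 floor [0.004 0.321] deck [-0.005  0.267]
side green 302 177 3.8 floor [0.036 0.402] deck [0.023 0.338]
side amber 280 345 8.9 floor [-0.072  0.095] deck [-0.072  0.067]
side amber 28 0 12.5 floor [-0.621  1.494] deck [-0.559  1.307]
side amber 7 2 7.4 floor [-0.688  1.5  ] deck [-0.618  1.312]
```

View pics/ts2.png

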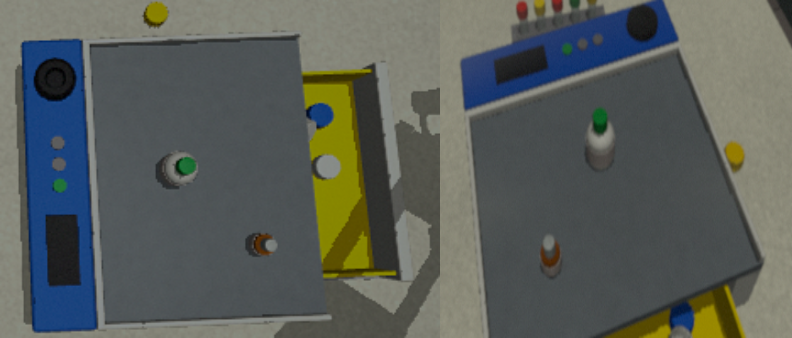

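Call:
{"fn": "apply_moves", "kwargs": {"moves": [[0.65,0.5,0,0,0],[0.65,0.9,0,0,0],[0.65,0.9,0,0,0],[0.65,0.5,0,0,0],[0.65,0,0,0,0],[0.65,0,0,0,0]]}}

```text
time: 14.9
ee_pos: [0.6192, -0.32, 0.2622]
ee_rot: [3.141, 0.001, 1.608]
wrist_force: [0.7, -0.4, -0.3]
grip_width: 0.0163
gripper_force: 0.0
```

Run:
```python
from w import *
from h import *
where()
c=eyes.camera('wrist'); pickle.dump(c,open('wr6.pkl','wb')); im=c['image']
print('cam st',st(-c['R'].T@c['t']),(-c['R'].T@c['t'])[2])
for col,lo,hi in [('yel',(22,120,50),(35,255,255)),('blue',(105,150,50),(130,255,255)),('white',(0,0,120),(180,60,255))]:
    for b in blobs(im,lo,hi,60):
        (u,v),r=cv2.minEnclosingCircle(b)
        print(col,round(u),round(v),round(r,1),cv2.boundingRect(b),st(ray(c,(u,v),.032)).round(3),st(ray(c,(u,v),.048)).round(3))
s=pickle.load(open('side2.pkl','rb'))['image'][340:400,330:460]
w=cv2.resize(im[60:260,170:430],(780,600))
w=w[:360]; s=cv2.resize(s,(520,240),interpolation=cv2.INTER_CUBIC)
o=np.zeros((600,780,3),np.uint8); o[:360]=w; o[360:,:520]=s
cv2.imwrite('pics/last.png',o)
```

```text
t 14.9 st [ 0.0251 -0.1459] z 0.2622 yaw 92.13 w 0.0163 f [ 0.7 -0.4 -0.3]
cam st [ 0.02503477 -0.06500758] 0.41012197039181386
yel 295 68 121.6 (180, 30, 232, 96) [-0.003 -0.031] [-0.002 -0.032]
blue 360 79 12.7 (348, 67, 24, 26) [ 0.068 -0.041] [ 0.066 -0.042]
blue 356 36 12.8 (344, 30, 25, 19) [0.062 0.002] [ 0.061 -0.001]
white 506 380 24.5 (488, 362, 36, 38) [ 0.299 -0.457] [ 0.287 -0.44 ]
white 321 385 38.7 (285, 362, 73, 38) [ 0.027 -0.465] [ 0.027 -0.448]
white 112 380 47.7 (68, 362, 89, 38) [-0.28  -0.458] [-0.267 -0.442]
white 350 142 15.5 (335, 136, 30, 16) [ 0.058 -0.11 ] [ 0.057 -0.108]
white 356 128 12.5 (344, 126, 26, 5) [ 0.066 -0.094] [ 0.064 -0.093]
white 182 70 26.7 (163, 43, 24, 54) [-0.126 -0.032] [-0.119 -0.033]
white 346 56 14.7 (332, 42, 27, 30) [ 0.052 -0.018] [ 0.05 -0.02]
white 310 150 344.2 (0, 0, 621, 328) [ 0.013 -0.119] [ 0.013 -0.116]
```

Run:
```python
from h import *
im=pickle.load(open('wr6.pkl','rb'))['image'][0:150,165:430]
cv2.imwrite('pics/last.png',cv2.resize(im,(795,450),interpolation=cv2.INTER_CUBIC))
```

```text
(no output)
```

View pics/last.png

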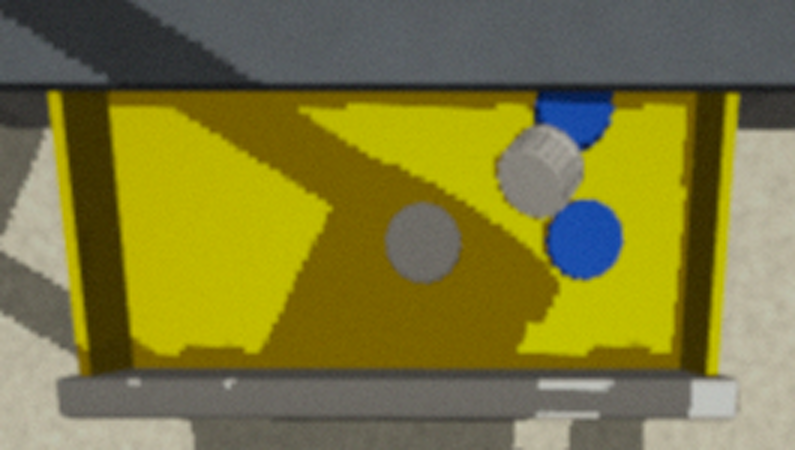

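All four caps are in the tray, in crop pixels: blue at (573,118) and (585,240), white at (423,243) and (540,170), the last one leaning but below the walls. Next I'll go down in front of the drawer panel.

Call:
{"fn": "apply_moves", "kwargs": {"moves": [[0.8,-0.8,-0.4,0.2,0],[0.8,-0.2,-0.4,0.8,0],[0.8,0,0,1,0],[0.8,0,0,1,0],[0.8,0,0,1,0],[0.8,0,0,1,0],[0.8,0,0,1,0],[0.8,0,0,0.5,0],[0.8,0,0,0.2,0],[0.8,0,0,0,0]]}}

```text
time: 15.78
ee_pos: [0.5952, -0.3527, 0.0594]
ee_rot: [-3.14, -0.001, 1.605]
wrist_force: [-0.7, 0.4, -0.2]
grip_width: 0.0091
gripper_force: 0.0
```

```bash
python3 -c "
from w import *
to(0,0.01,.06)"
```

```text
t 15.78 st [ 0.     -0.1779] z 0.0594 yaw 91.94 w 0.0091 f [-0.7  0.4 -0.2]
need rows-units tx,ty,tz 6.262 -0.007 -0.019
```

Call:
{"fn": "apply_moves", "kwargs": {"moves": [[0.8,0.5,0,0,0],[0.8,0.7,0,0,0],[0.8,0.5,0,0,0],[0.8,0.2,0,0,0],[0.8,0.2,0,0,0],[0.8,0.25,0,0,0],[0.8,0.25,0,0,0],[0.8,0.25,0,0,0],[0.8,0.25,0,0,0],[0.8,0.25,0,0,0]]}}

```text
time: 16.62
ee_pos: [0.5927, -0.2518, 0.0608]
ee_rot: [3.141, 0.0, 1.605]
wrist_force: [1.1, -1.8, 1.5]
grip_width: 0.0088
gripper_force: 1.3
```

Call:
{"fn": "apply_moves", "kwargs": {"moves": [[0.8,0.25,0,0,0],[0.8,0.25,0,0,0],[0.8,0.25,0,0,0],[0.8,0.25,0,0,0],[0.8,0.25,0,0,0],[0.8,0.25,0,0,0],[0.8,0.25,0,0,0],[0.8,0.25,0,0,0]]}}

```text
time: 17.28
ee_pos: [0.5903, -0.1913, 0.0606]
ee_rot: [3.142, 0.0, 1.605]
wrist_force: [2.1, -1.7, -0.0]
grip_width: 0.0091
gripper_force: 1.3
```

```bash
python3 -c "
from w import *
to(0,0.01,.06)"
```

```text
t 17.28 st [ 0.0007 -0.0164] z 0.0606 yaw 91.97 w 0.0091 f [ 2.1 -1.7 -0. ]
need rows-units tx,ty,tz 0.878 -0.025 0.02
```

Call:
{"fn": "apply_moves", "kwargs": {"moves": [[0.8,0.15,0,0,0],[0.8,0.15,0,0,0],[0.8,0.1,0,0,0],[0.8,0.1,0,0,0],[0.8,0.05,0,0,0],[0.8,0.05,0,0,0],[0.8,0.05,0,0,0],[0.8,0,0,0,0]]}}

```text
time: 17.95
ee_pos: [0.5901, -0.1845, 0.0608]
ee_rot: [3.139, 0.017, 1.609]
wrist_force: [-2.3, -71.1, -12.8]
grip_width: 0.0092
gripper_force: 34.8
```

Call:
{"fn": "apply_moves", "kwargs": {"moves": [[0.8,0.05,0,0,0],[0.8,0.05,0,0,0],[0.8,0,0,0,0]]}}

```text
time: 18.2
ee_pos: [0.5902, -0.1844, 0.0609]
ee_rot: [3.139, 0.021, 1.61]
wrist_force: [-4.0, -86.8, -17.4]
grip_width: 0.0094
gripper_force: 42.9
```

Call:
{"fn": "apply_moves", "kwargs": {"moves": [[0.8,0.05,0,0,0],[0.8,0.05,0,0,0],[0.8,0,0,0,0]]}}

```text
time: 18.45
ee_pos: [0.5902, -0.1843, 0.0609]
ee_rot: [3.138, 0.024, 1.61]
wrist_force: [-5.3, -103.4, -20.4]
grip_width: 0.0092
gripper_force: 51.0
```

Hard stop reached with the finger front at about y=0. Backing off.

Call:
{"fn": "apply_moves", "kwargs": {"moves": [[0.8,-0.4,0,0,0],[0.8,-0.5,0,0,0],[0.8,-1,0,0,0],[0.8,-1,0,0,0],[0.8,-1,0,-0.5,0],[0.8,-1,0,-1,0],[0.8,-1,0,-1,0],[0.8,-0.5,0,-1,0],[0.8,0,0,-1,0],[0.8,0,0,0,0]]}}

```text
time: 19.28
ee_pos: [0.5982, -0.3593, 0.2008]
ee_rot: [3.135, 0.003, 1.604]
wrist_force: [0.4, -0.3, 0.5]
grip_width: 0.0092
gripper_force: 0.0
```

Run:
```python
from w import *
from h import *
where()
c=eyes.camera('top'); im=c['image']; o=pickle.load(open('top2.pkl','rb'))['image']
for col,lo,hi in [('yel',(22,120,50),(35,255,255)),('green',(50,120,50),(80,255,255)),('amber',(5,120,50),(18,255,255)),('blue',(105,150,50),(130,255,255))]:
    for b in blobs(im,lo,hi,25):
        (u,v),r=cv2.minEnclosingCircle(b); print(col,round(u,1),round(v,1),round(r,1))
# rim-end profile: brightness along rows across the front edge
for v in (190,215,280,300): print(v,im[v,478:520:2].mean(1).astype(int).tolist())
# edge: where white panel top (z=.07) outer face lies when shut
w=cv2.cvtColor(im,cv2.COLOR_BGR2HSV)
for x in(-.08,0,.08):
    W=np.append(O+ex*x,.07); p=c['mtx']@(c['R']@W+c['t']); W[2]=.085; q=c['mtx']@(c['R']@W+c['t']); print((p/p[2])[:2].round(1),(q/q[2])[:2].round(1))
cv2.imwrite('pics/final.png',im)
```

```text
t 19.28 st [ 0.0028 -0.1845] z 0.2008 yaw 91.89 w 0.0092 f [ 0.4 -0.3  0.5]
yel 295.5 255.0 4.9
yel 297.6 209.1 4.9
yel 401.7 137.7 7.5
green 345.1 239.3 3.8
green 420.0 227.5 5.0
green 297.0 224.0 4.5
amber 466.1 274.2 6.2
amber 44.0 251.5 35.9
blue 345.1 239.2 87.1
190 [83, 80, 80, 78, 79, 76, 119, 130, 126, 131, 132, 130, 126, 126, 124, 128, 129, 128, 127, 129, 130]
215 [79, 80, 80, 80, 79, 79, 79, 83, 132, 125, 131, 127, 129, 130, 127, 125, 129, 125, 128, 125, 130]
280 [81, 83, 81, 80, 79, 79, 78, 79, 77, 80, 80, 131, 124, 128, 127, 128, 128, 124, 123, 125, 129]
300 [80, 80, 79, 80, 81, 80, 78, 78, 77, 79, 78, 42, 129, 128, 127, 123, 128, 128, 125, 128, 124]
[495.3 276.6] [499.  276.9]
[490.7 231.7] [494.2 231.1]
[486.3 188.3] [489.6 186.7]
```

```bash
python3 -c "
from bench import bot
print(bot.finish_job())"
```

```text
the job is handed in; nothing more can be done
None
```

All four caps were swept into the drawer and I pushed it shut against its hard stop. In the final top view no drawer was showing and the vial, bottle and rack stood where they started. The last push peaked at 103 N at the wrist (limit 120 N), and I judged "fully shut" from the hard stop and that view, without a direct look at the front panel.

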